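Lock the food processor's bowl and seat its slicing disc

TASK

Get the food processor ready for slicing. First swing the bowl round by its handle, anticlockwise seen from above, until it is fully locked; then turn the slicing disc until its hub drops over the drive teeth, and press the hub down fully home. Leave the lid, fruit bowl, mug and jar alone.

Things in the scene. Friction and masses are not known exactly. Their poses are not given: they have to be found in the camera images.
- processor: silver motor base of a food processor, fixed: 250 x 214 mm, 106 mm high, with a black round collar (radius 104 mm, to 130 mm up) and beside the handle's locked place a 141 mm high post with a red mark. Origin on the vertical axis shared by bowl, drive and disc, at counter level; z up; its front with knob and buttons faces its -x
- bowl (a joint): turn of the clear bowl in its bayonet, rad; grows anticlockwise seen from above; 0 wide open, locked stop at 1.20. The handle points at angle 1.94 + this value from the processor's x axis (anticlockwise), so straight to the front when locked. Stiff (about 3 N at the handle); stays where left. Bowl: outer radius 92 mm, inner 86 mm, rim 245 mm above the counter
- bowl_handle (a point): middle of the upright grip of the bowl's black handle, 128 mm from the axis, 192 mm above the counter; x points radially outward, y along the locking direction, z up. Grip 22 x 22 mm, 148 to 236 mm above the counter; at its top a 22 mm wide arm (218 to 236 mm) joins it to the bowl, 25 mm of clear gap under it. Red mark on top
- disc_hub (a point): centre of the flat top of the black hub cap (radius 22 mm) of the loose slicing disc; z up, x along its wings. Steel plate of radius 80 mm, its top 20 mm below this point, inside the bowl. This point's height above the counter: 258 mm riding on the drive teeth, about 251 once meshed and dropped on the snug rubber ring, 246 fully home. The last 5 mm need about 8 to 10 N straight down on the cap
- disc_wing (a point): on one of the hub's two black finger wings, 45 mm from the disc's axis, 13 mm below disc_hub. The wings run along the disc's +x and -x from the hub out to 54 mm, 11 mm wide, 14 mm high above the plate, tops 6 mm below the hub cap. Push a wing sideways to turn the disc: it turns lightly on a central pin, either way
- drive (a joint): angle (rad) of the drive stem hidden under the disc, anticlockwise from the processor's x axis; four equal teeth. The hub meshes where the disc's yaw relative to the processor is this angle plus a multiple of pi/2, within about 0.13: within 0.8 rad the shorter way, 1.4 whichever way; it then drops by its weight. Motor drag 0.12 N m: once meshed it turns with the disc
- lid: the processor's clear lid with a grey feed chute, 192 mm across, 113 mm high, standing loose on the counter; bystander. Origin under its centre
- fruit_bowl: empty white bowl, 190 mm across, 70 mm high; bystander. Origin under its centre
- mug: red mug, 80 mm across, 92 mm high; bystander. Origin under its centre
- jar: amber jar with a steel cap, 72 mm across, 125 mm high; bystander. Origin under its centre
There are look-alikes about, which are no part of the job. Of the things shaped like the part that bears disc_hub, the bare steel one is meant.

How it is judged:
By the outcome, as a careful person would: the job done as asked, in the order asked, and still so for the second after the job is handed in, with the robot touching nothing.
It also fails if it takes over 58 s, if anything falls off the work surface, if the arm or the gripper's body presses on something with over 40 N, if the wrist force passes 120 N, or if a joint passes its speed limit or range.

ROBOT

A 6-joint arm with a two-finger parallel gripper is mounted at the origin on the work surface. World frame = base frame: x ahead of the robot, y to its left, z up, the work surface at z = 0. Lengths are in m, angles in rad, forces in N, time in s.
With the tool pointing down it reaches from about 0.25 to 0.775 m from the base axis. Payload 4 kg.
Tool frame: the origin (TCP) lies midway between the tips of the shut fingers; the grasp point (between the pads) lies grip_point_offset behind it (grip_point_offset is the distance from the TCP to the grasp point, in m); z points along the fingers, y is the line along which they close (so a half turn about z gives the same grasp; the last joint's range is limited). The gripper opens to 94 mm and grips with 3 to 60 N. Pads are 16 mm wide; open, the fingers measure 119 mm over their backs; the gripper's body (75 mm by 177 mm) begins 78 mm behind the grasp point.
Start: joints at [-1.361, 0.087, 1.371, -0, 1.684, -0.103], TCP at [0.169, -0.523, 0.206] pointing down, gripper open.
Joint ranges: [-3.1, 3.1], [-0.76, 2.03], [0.27, 2.55], [-1.08, 4.22], [0.17, 2.65], [-2.57, 2.57]. Speed limits (rad/s): [2.79, 2.79, 3.14, 3.14, 3.14, 3.14].

INTERFACE

Orientations are given as [roll, pitch, yaw] about the fixed x, y, z axes, in that order (R = Rz(yaw) Ry(pitch) Rx(roll)).
In Python, from bench import * gives the robot as it stands. The module is installed in compiled form; this text tells all that it offers.
- The arm moves only by the tool apply_moves, never from a script. Its argument "commands" is a list of rows, each a list of 7 numbers: the turn, a rotation vector about the world's x, y, z in rad, then the shift along the world's x, y, z in m, then the opening in per cent of the stroke, from 0 (shut) to 100 (fully open). In form: [[ax, ay, az, x, y, z, jaw], ...]. A call has exactly 5 rows; each row is the pose to reach, as a shift and turn from the pose commanded when the call began; what a row does not reach only later rows make up. A row lasts 1/10 s, in which the tool goes at most 50 mm and 8.59 degrees, less where a joint would pass 70% of its speed; a pose out of reach is approached as far as the arm can. A call with a gripper value outside its range is refused whole. The fingers move at their own pace and stop on an object; the grip force is fixed at half the most. Time passes only in rows, so rows that repeat a pose let the fingers close, or fill a call up. It gives the time, the measured TCP pose, the force, the opening and the grip force at its end, in the units of the state.
- get_obs(): the state, without advancing time (a new reading comes with each control period).
- snapshot(name): name is "side" or "top"; returns a dict with "pixels" (400x640x3 uint8, red, green, blue), "vertical_fov" (degrees; the focal length in pixels is half the picture's height over the tangent of half this angle, whatever the lens; pixels are square), "cx", "cy" (the principal point, pixels), "rvec" (rotation vector, rad) and "tvec" (3), from world to camera coordinates, as OpenCV has them. Camera axes: x right, y down, z forward; pixel columns grow to the right and rows downward; lengths in m; the calibration is good to about 2 mm. A picture is of the moment at which its call begins. There is no depth.
- close_job(): hands the job in; it is judged then, once.
Trained networks look in the newest picture that a camera, given by its name, has taken for a name from the list of things; names that differ only in an ending like _2 or _b are one class to them, and where a whole thing is asked for, a point or a joint stands for the part that bears it (a point fixed in the world has none). Each returns a list of dicts, best first, with "score" (0 to 1); they miss things now and then, are a little off and sometimes report something else, mostly with a low value. They report only what shows in the picture. A call takes as long as a camera call. They do not tell look-alikes from the thing itself.
- masks_of(camera, query): "mask" (400x640 bool, what is visible of it) and "extent" ([left, top, right, bottom] in pixels, round what is visible of it).
- place_of(camera, query): "pixel" ([column, row] in pixels: a listed point, or the origin of a listed thing).
The state is a dict: "time": time; "joint_positions": joint angles; "qvel": joint speeds; "joint_torque": joint torques, N m; "tool_pos": TCP position; "ee_rot": TCP orientation; "wrist_force": force on the tool from outside, world axes, zero at the start; "wrist_torque": the same for the moment, N m; "width": finger opening in m; "finger_force": force on a finger pad.
Only numpy, scipy, OpenCV 4.12 (cv2) and the standard library are available. Lean on these libraries where they do the work, as an engineer would, in place of code of your own. Each camera call takes 0.05 s, during which the arm holds its last target. There are 200 camera calls.

## Working session

There is one attempt and no reset: what is moved stays moved. The work goes in short steps, Python scripts to look and compute and a tool call to move; the robot and the scene stay as the last step left them, time stands still between calls to the robot, and variables do not carry over. Pictures are saved under pics/ and viewed, at most 10 in all, crops included, and the job is handed in when it is done.

Besides the shell and the picture viewer there is one more tool, called after "Emit:" in YAML: its name, and indented under it one key for each argument. apply_moves: Moves the arm, as the interface text tells. Its arguments: {"type":"object","properties":{"commands":{"type":"array"}},"required":["commands"]}

```bash
mkdir -p pics
cat > h.py <<'E'
from bench import *
import numpy as np, cv2
def cam(s):
    f=200/np.tan(np.radians(s["vertical_fov"])/2)
    K=np.array([[f,0,s["cx"]],[0,f,s["cy"]],[0,0,1.]])
    R=cv2.Rodrigues(np.array(s["rvec"],float))[0]; t=np.array(s["tvec"],float)
    return K,R,t
def ray(c,p):
    K,R,t=c; d=R.T@np.linalg.inv(K)@[p[0],p[1],1]; return -R.T@t,d
def onz(c,p,z):
    o,d=ray(c,p); return o+d*(z-o[2])/d[2]
def tri(ca,pa,cb,pb):
    A=[];b=[]
    for c,p in((ca,pa),(cb,pb)):
        o,d=ray(c,p); d/=np.linalg.norm(d); P=np.eye(3)-np.outer(d,d); A.append(P);b.append(P@o)
    X=np.linalg.solve(sum(A),sum(b)); return X,[np.linalg.norm(A[i]@X-b[i]) for i in (0,1)]
def proj(c,X):
    K,R,t=c; x=K@(R@np.array(X)+t); return x[:2]/x[2]
def save(s,n): cv2.imwrite("pics/"+n+".png",cv2.cvtColor(s["pixels"],cv2.COLOR_RGB2BGR))
E
python3 - <<'E'
from h import *
np.set_printoptions(precision=3,suppress=True)
C={}
for n in("side","top"):
    s=snapshot(n);save(s,n+"0");C[n]=cam(s);print(n,C[n][0][0,0],-C[n][1].T@C[n][2])
    for q in("processor","bowl_handle","disc_hub","disc_wing","lid","fruit_bowl","mug","jar"):
        print(n,q,[(np.round(d["pixel"]).tolist(),round(d["score"],2)) for d in place_of(n,q)])
print(get_obs())
E
```

```text
side 439.1296018305605 [-0.302 -0.922  1.14 ]
side processor [([373.0, 337.0], 0.62)]
side bowl_handle [([302.0, 170.0], 0.89)]
side disc_hub [([331.0, 159.0], 0.77), ([357.0, 258.0], 0.66), ([252.0, 215.0], 0.66)]
side disc_wing [([328.0, 159.0], 0.81), ([250.0, 212.0], 0.81)]
side lid [([432.0, 296.0], 0.62)]
side fruit_bowl [([276.0, 167.0], 0.56)]
side mug []
side jar [([373.0, 338.0], 0.56)]
top 363.65082768930336 [ 0.198 -0.012  1.464]
top processor [([301.0, 186.0], 0.75)]
top bowl_handle [([266.0, 183.0], 0.84)]
top disc_hub [([298.0, 166.0], 0.75), ([265.0, 251.0], 0.72), ([368.0, 207.0], 0.66)]
top disc_wing [([291.0, 164.0], 0.98), ([356.0, 205.0], 0.83), ([253.0, 246.0], 0.59), ([202.0, 175.0], 0.5)]
top lid [([424.0, 190.0], 0.89)]
top fruit_bowl [([203.0, 177.0], 0.66)]
top mug [([200.0, 239.0], 0.86), ([287.0, 161.0], 0.22)]
top jar [([422.0, 252.0], 0.59)]
{'time': 0.9, 'joint_positions': array([-1.361,  0.087,  1.371,  0.   ,  1.684, -0.103]), 'qvel': array([-0.001, -0.   ,  0.001,  0.   ,  0.002,  0.   ]), 'joint_torque': array([ -0.   , -34.003, -30.26 ,   0.072,   0.024,   0.   ]), 'tool_pos': array([ 0.169, -0.523,  0.206]), 'ee_rot': array([ 3.141, -0.   ,  0.313]), 'wrist_force': array([ 0.242, -0.596, -0.576]), 'wrist_torque': array([ 0.009,  0.059, -0.011]), 'finger_force': 0.0, 'width': 0.09381974079481632}
```

View pics/top0.png

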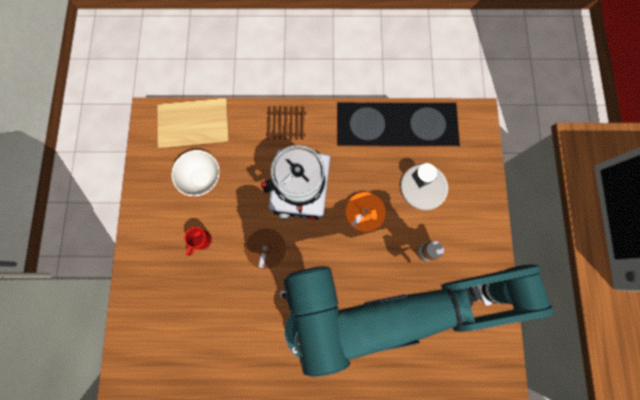

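View pics/side0.png

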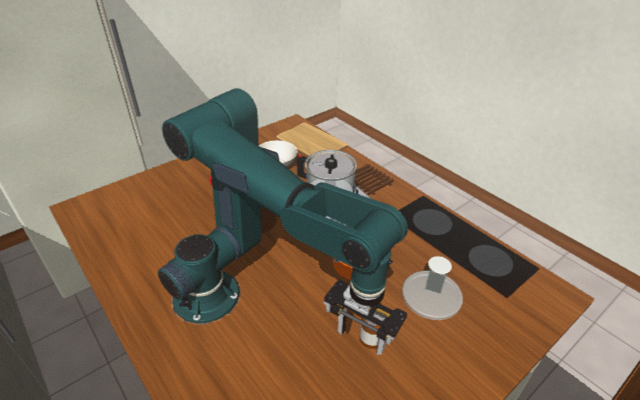

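The steel disc in the processor's bowl (top 298,168; side 331,159) is the target. The other candidates for disc_hub are the orange disc (top 366,210), the brown disc (top 265,250) and, for side, (357,258) and (252,215). The handle is at top (266,184).

Run:
```python
from h import *
np.set_printoptions(precision=4,suppress=True)
s=snapshot("side");t=snapshot("top");cs,ct=cam(s),cam(t)
P={}
for q in("disc_hub","disc_wing","bowl_handle"):
    a=place_of("side",q);b=place_of("top",q)
    for d in a[:2]:
        for e in b[:2]:
            X,r=tri(cs,d["pixel"],ct,e["pixel"]); print(q,d["pixel"],e["pixel"],X,np.round(r,4))
for q in("processor","bowl_handle","disc_hub"):
    m=masks_of("top",q)[:3]
    print(q,[(d["extent"],int(d["mask"].sum()),round(d["score"],2)) for d in m])
m=masks_of("top","processor")
for d in place_of("top","processor")[:1]: print(onz(ct,d["pixel"],0))
c=cv2.resize(t["pixels"][130:230,240:340],(600,600),interpolation=cv2.INTER_CUBIC)
c2=cv2.resize(s["pixels"][130:220,270:380],(733,600),interpolation=cv2.INTER_CUBIC)[:, :]
cv2.imwrite("pics/c1.png",c[:,:,::-1]);cv2.imwrite("pics/c2.png",c2[:,:,::-1])
```

```text
disc_hub [330.3, 159.8] [265.1, 249.0] [0.3817 0.0504 0.3514] [0.1349 0.1349]
disc_hub [330.3, 159.8] [295.6, 168.7] [0.5691 0.0597 0.2548] [0.0008 0.0008]
disc_hub [257.7, 216.9] [265.1, 249.0] [0.3137 0.1839 0.0366] [0.0067 0.0067]
disc_hub [257.7, 216.9] [295.6, 168.7] [0.4497 0.1068 0.1128] [0.1603 0.1603]
disc_wing [274.2, 164.7] [291.7, 161.0] [0.4794 0.1067 0.2956] [0.1052 0.1052]
disc_wing [274.2, 164.7] [355.0, 203.8] [ 0.3288 -0.0883  0.4498] [0.0816 0.0816]
disc_wing [330.0, 157.4] [291.7, 161.0] [0.5927 0.0778 0.248 ] [0.0064 0.0064]
disc_wing [330.0, 157.4] [355.0, 203.8] [ 0.4082 -0.1236  0.4284] [0.0018 0.0018]
bowl_handle [300.9, 165.8] [270.9, 187.0] [0.512  0.1522 0.2043] [0.0038 0.0038]
bowl_handle [328.3, 157.3] [270.9, 187.0] [0.5475 0.1182 0.237 ] [0.0487 0.0487]
processor [([262.6, 144.1, 326.6, 220.8], 2346, 0.73), ([417.0, 241.9, 444.8, 263.1], 462, 0.26)]
bowl_handle [([262.9, 142.9, 324.4, 204.6], 1057, 0.75)]
disc_hub [([248.5, 230.1, 284.7, 270.5], 1326, 0.93), ([351.1, 190.1, 387.5, 232.2], 1191, 0.75), ([277.0, 150.7, 322.9, 195.3], 1538, 0.71)]
[0.5609 0.0599 0.    ]
```

View pics/c1.png

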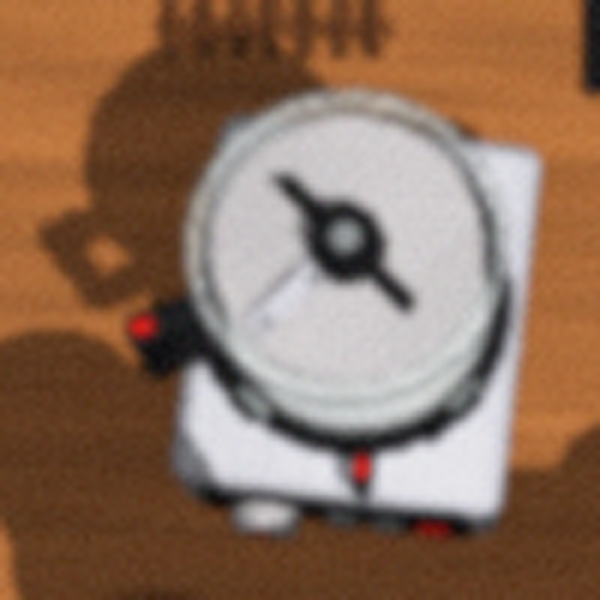

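View pics/c2.png

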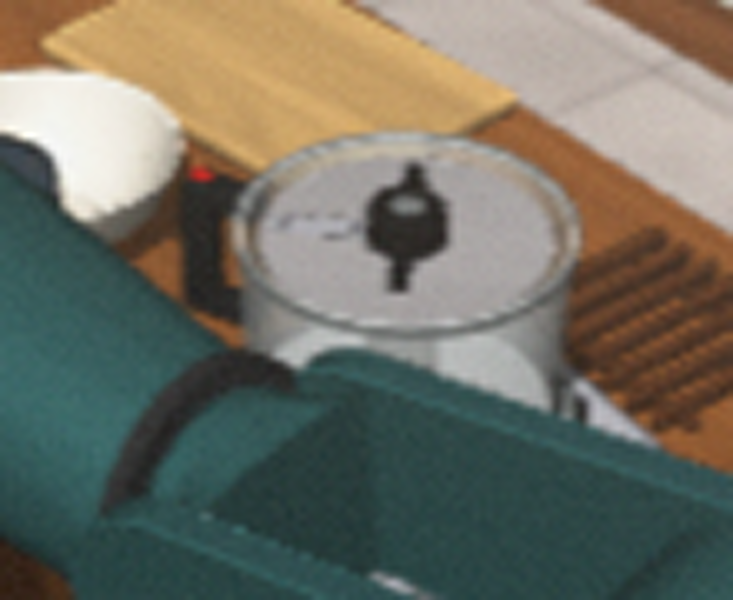

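Crop 1 shows the bare steel disc: hub at top-view (297.8,169.7), wing ends at (286.7,160) and (308.3,180.8). The handle's red mark is at (263.8,184.5) and the post's red mark at (300,208). In crop 2, side view, the hub is at (331,160.8) and the handle mark at (300,156).

Run:
```python
from h import *
np.set_printoptions(precision=4,suppress=True)
s=snapshot("side");t=snapshot("top");cs,ct=cam(s),cam(t)
print("hub",tri(cs,(331.0,160.8),ct,(297.8,169.7)))
print("hmark",tri(cs,(300,156),ct,(263.8,184.5)))
h=onz(ct,(297.8,169.7),.258)
a,b=onz(ct,(286.7,160),.252),onz(ct,(308.3,180.8),.252);print(h,a,b,"wing yaw",np.arctan2(*(a-b)[1::-1]), "mid",(a+b)/2)
m=onz(ct,(263.8,184.5),.236);p=onz(ct,(300,208),.141)
print("mark",m,"post",p)
# rim fit: crop rim ellipse edges
e=[onz(ct,(240+x/6,130+y/6),.245) for x,y in((187,240),(500,240),(343,90),(343,400))];print(np.array(e), np.mean(e,0))
# base top corners z=.106
for x,y in((540,150),(500,515),(185,480)): print(onz(ct,(240+x/6,130+y/6),.106))
# silhouette edges
c=(t["pixels"])
for q in("disc_hub","disc_wing","bowl_handle","processor"):
  print(q,[(d["pixel"],round(d["score"],2)) for d in place_of("top",q)])
```

```text
hub (array([0.5653, 0.0518, 0.2562]), [np.float64(0.0010370288704940884), np.float64(0.0010370288704940576)])
hmark (array([0.5173, 0.1711, 0.2348]), [np.float64(0.0007503328331024197), np.float64(0.0007503328331022901)])
[0.5638 0.0523 0.258 ] [0.6007 0.0918 0.252 ] [0.526  0.0158 0.252 ] wing yaw 0.7938382282466209 mid [0.5633 0.0538 0.252 ]
mark [0.5163 0.1713 0.236 ] post [0.4516 0.0482 0.141 ]
[[ 0.5663  0.1459  0.245 ]
 [ 0.567  -0.0362  0.245 ]
 [ 0.6588  0.0565  0.245 ]
 [ 0.4713  0.0537  0.245 ]] [0.5659 0.055  0.245 ]
[ 0.6703 -0.065   0.106 ]
[ 0.4285 -0.0389  0.106 ]
[0.4501 0.1606 0.106 ]
disc_hub [([264.0, 251.1], 0.89), ([369.6, 208.9], 0.62), ([296.4, 171.0], 0.57), ([423.1, 190.5], 0.4)]
disc_wing [([289.1, 160.5], 0.97), ([249.5, 247.1], 0.78), ([355.5, 203.6], 0.62)]
bowl_handle [([265.9, 184.8], 0.55), ([201.8, 237.2], 0.36)]
processor [([298.9, 186.0], 0.94)]
```

Emit:
apply_moves:
  commands:
    - [0,0,0.1,0.005,0.01,0.04,100]
    - [0,0,0.2,0.01,0.03,0.08,100]
    - [0,0,0.3,0.025,0.06,0.11,100]
    - [0,0,0.4,0.045,0.095,0.14,100]
    - [0,0,0.5,0.065,0.135,0.16,100]

```text
time: 2.35
tool_pos: [0.2347, -0.3877, 0.3678]
ee_rot: [3.139, 0.001, 0.815]
wrist_force: [1.0, 0.1, 1.4]
width: 0.0936
finger_force: 0.0
```

Emit:
apply_moves:
  commands:
    - [0,0,0.12,0.02,0.042,0,100]
    - [0,0,0.24,0.04,0.084,0,100]
    - [0,0,0.36,0.06,0.126,0,100]
    - [0,0,0.48,0.08,0.168,0,100]
    - [0,0,0.6,0.1,0.21,0,100]

```text
time: 2.85
tool_pos: [0.3345, -0.1765, 0.3658]
ee_rot: [3.14, 0.0, 1.417]
wrist_force: [0.1, -0.4, 0.6]
width: 0.094
finger_force: 0.0
```

Emit:
apply_moves:
  commands:
    - [0,0,0.12,0.022,0.042,0,100]
    - [0,0,0.24,0.044,0.084,0,100]
    - [0,0,0.36,0.066,0.126,0,100]
    - [0,0,0.48,0.088,0.168,0,100]
    - [0,0,0.544,0.11,0.21,0,100]

```text
time: 3.35
tool_pos: [0.4447, 0.0337, 0.3659]
ee_rot: [3.141, 0.001, 1.961]
wrist_force: [1.0, 0.8, 0.2]
width: 0.0942
finger_force: 0.0
```

Emit:
apply_moves:
  commands:
    - [0,0,0,0.024,0.044,0,100]
    - [0,0,0,0.048,0.088,0,100]
    - [0,0,0,0.072,0.137,-0.01,100]
    - [0,0,0,0.072,0.137,-0.05,100]
    - [0,0,0,0.072,0.137,-0.095,100]

```text
time: 3.85
tool_pos: [0.5177, 0.171, 0.2701]
ee_rot: [3.138, 0.0, 1.96]
wrist_force: [0.4, -0.6, -0.6]
width: 0.0934
finger_force: 0.0
```

Emit:
apply_moves:
  commands:
    - [0,0,0,0,0,-0.035,100]
    - [0,0,0,0,0,-0.065,100]
    - [0,0,0,0,0,-0.095,100]
    - [0,0,0,0,0,-0.095,45]
    - [0,0,0,0,0,-0.095,45]

```text
time: 4.35
tool_pos: [0.5162, 0.1687, 0.1758]
ee_rot: [-3.141, -0.0, 1.957]
wrist_force: [-0.2, -0.2, 0.3]
width: 0.0813
finger_force: 0.0
```

Run:
```python
from h import *
t=snapshot("top");s=snapshot("side");o=get_obs();print(o["tool_pos"],o["width"],o["wrist_force"])
a=cv2.resize(t["pixels"][130:230,240:340],(400,400),interpolation=cv2.INTER_CUBIC)
b=cv2.resize(s["pixels"][120:220,260:360],(400,400),interpolation=cv2.INTER_CUBIC)
cv2.imwrite("pics/c3.png",np.hstack([a,b])[:,:,::-1])
```

```text
[0.51750622 0.16891347 0.17803061] 0.07315948149834466 [0.09365851 0.34899244 0.31502798]
```

View pics/c3.png

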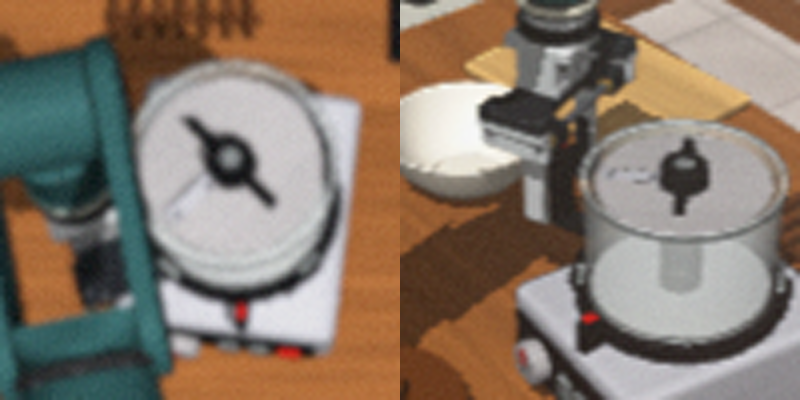

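Emit:
apply_moves:
  commands:
    - [0,0,0,0,0,0,30]
    - [0,0,0,0,0,0,30]
    - [0,0,0,0,0,0,30]
    - [0,0,0.05,-0.006,-0.0026,0,30]
    - [0,0,0.1,-0.0116,-0.0054,0,30]

```text
time: 4.95
tool_pos: [0.5055, 0.1638, 0.1759]
ee_rot: [3.139, -0.0, 2.059]
wrist_force: [2.1, 1.7, -1.0]
width: 0.0333
finger_force: 1.3
```

Emit:
apply_moves:
  commands:
    - [0,0,0.1,-0.011,-0.0066,0,30]
    - [0,0,0.2,-0.0213,-0.0142,0,30]
    - [0,0,0.3,-0.0308,-0.0228,0,30]
    - [0,0,0.4,-0.0393,-0.0322,0,30]
    - [0,0,0.4,-0.0393,-0.0322,0,30]

```text
time: 5.45
tool_pos: [0.465, 0.1305, 0.1761]
ee_rot: [3.141, 0.001, 2.456]
wrist_force: [-0.5, -0.8, -0.1]
width: 0.0276
finger_force: 0.0
```

Emit:
apply_moves:
  commands:
    - [0,0,0.1,-0.0077,-0.0104,0,30]
    - [0,0,0.2,-0.0142,-0.0214,0,30]
    - [0,0,0.3,-0.0196,-0.033,0,30]
    - [0,0,0.4,-0.0238,-0.0452,0,30]
    - [0,0,0.5,-0.0267,-0.0575,0,30]

```text
time: 5.95
tool_pos: [0.4397, 0.0743, 0.1761]
ee_rot: [3.139, 0.003, 2.959]
wrist_force: [2.8, 1.7, -0.0]
width: 0.0284
finger_force: 1.4
```

Emit:
apply_moves:
  commands:
    - [0,0,0.05,-0.001,-0.006,0,30]
    - [0,0,0.08,-0.0015,-0.01,0,30]
    - [0,0,0.1,-0.0017,-0.0127,0,30]
    - [0,0,0.1,-0.0017,-0.0127,0,30]
    - [0,0,0.1,-0.0017,-0.0127,0,30]

```text
time: 6.45
tool_pos: [0.4389, 0.0658, 0.176]
ee_rot: [3.131, 0.003, 3.057]
wrist_force: [4.2, 13.1, -2.2]
width: 0.0284
finger_force: 6.6
```

```bash
python3 -c "
from h import *
o=get_obs();print(o['tool_pos'],o['width'],o['wrist_force'],o['wrist_torque'],o['ee_rot'])"
```

```text
[0.43885024 0.06583517 0.17597109] 0.02841829003096971 [ 4.22458019 13.09341738 -2.16068249] [ 1.90443842 -0.88328291 -0.15045438] [3.13071928 0.00341846 3.0571246 ]
```

Emit:
apply_moves:
  commands:
    - [0,0,0,0,-0.003,0,30]
    - [0,0,0,0,-0.005,0,30]
    - [0,0,0,0,-0.005,0,30]
    - [0,0,0,0,-0.005,0,30]
    - [0,0,0,0,-0.005,0,30]

```text
time: 6.95
tool_pos: [0.4389, 0.0662, 0.1758]
ee_rot: [3.12, 0.003, 3.061]
wrist_force: [5.2, 27.0, -2.8]
width: 0.0286
finger_force: 13.8
```

Emit:
apply_moves:
  commands:
    - [0,0,0,0,0.008,0,45]
    - [0,0,-0.05,0,0.008,0,45]
    - [0,0,-0.06,0,0.008,0.03,45]
    - [0,0,-0.06,0,0.008,0.08,45]
    - [0,0,-0.06,0,0.008,0.13,45]

```text
time: 7.45
tool_pos: [0.4364, 0.064, 0.3063]
ee_rot: [-3.141, -0.003, 2.995]
wrist_force: [-0.4, 1.0, 0.5]
width: 0.0425
finger_force: 0.0
```

Emit:
apply_moves:
  commands:
    - [0,0,-0.14,-0.01,0,0,45]
    - [0,0,-0.28,-0.03,-0.01,0,45]
    - [0,0,-0.42,-0.06,-0.02,0,45]
    - [0,0,-0.56,-0.09,-0.03,0,45]
    - [0,0,-0.7,-0.12,-0.04,0,45]

```text
time: 7.95
tool_pos: [0.3159, 0.0237, 0.3057]
ee_rot: [-3.141, 0.0, 2.289]
wrist_force: [-0.1, -0.5, 1.3]
width: 0.0422
finger_force: 0.0
```

Run:
```python
from h import *
t=snapshot("top");s=snapshot("side");o=get_obs();print(o["tool_pos"],o["ee_rot"],o["width"],o["wrist_force"])
a=cv2.resize(t["pixels"][130:230,240:340],(400,400),interpolation=cv2.INTER_CUBIC)
b=cv2.resize(s["pixels"][120:220,280:380],(400,400),interpolation=cv2.INTER_CUBIC)
cv2.imwrite("pics/c4.png",np.hstack([a,b])[:,:,::-1])
```

```text
[0.31521355 0.02340617 0.30693809] [3.13980937e+00 2.62926351e-03 2.29191193e+00] 0.042354618499376655 [-0.11662062 -0.85925809 -0.81732918]
```

View pics/c4.png

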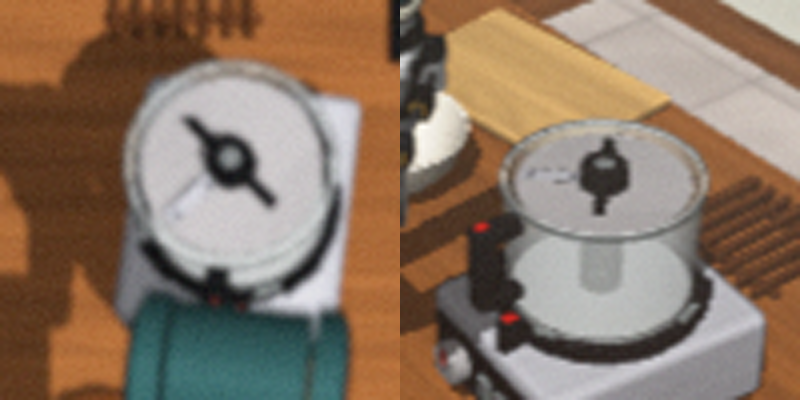

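The bowl's handle now sits straight to the front beside the post (handle mark about side (400,177), post mark about (407,199)), and the disc has not turned. Now I straddle the near wing.

Emit:
apply_moves:
  commands:
    - [0,0,-0.15,0.01,0,0,45]
    - [0,0,-0.3,0.03,0,0,45]
    - [0,0,-0.45,0.06,0,0,45]
    - [0,0,-0.6,0.09,0,0,40]
    - [0,0,-0.75,0.12,0,0,40]

```text
time: 8.55
tool_pos: [0.439, 0.0242, 0.3052]
ee_rot: [3.141, -0.0, 1.541]
wrist_force: [-0.1, -0.2, 0.8]
width: 0.0379
finger_force: 0.0
```

Emit:
apply_moves:
  commands:
    - [0,0,-0.15,0.03,0,0,40]
    - [0,0,-0.3,0.06,0,0,40]
    - [0,0,-0.45,0.09,0.001,0,40]
    - [0,0,-0.6,0.1,0.001,-0.01,40]
    - [0,0,-0.74,0.1,0.001,-0.02,40]

```text
time: 9.05
tool_pos: [0.5394, 0.0252, 0.2836]
ee_rot: [-3.14, 0.001, 0.801]
wrist_force: [0.3, 0.1, -0.2]
width: 0.0375
finger_force: 0.0
```

```bash
python3 -c "
from h import *
o=get_obs();print(o['tool_pos'],o['width'],o['wrist_force'],o['ee_rot'],o['joint_positions'])"
```

```text
[0.53938046 0.02523829 0.28360641] 0.03753721076611248 [ 0.32128257  0.13957942 -0.16157766] [-3.14049826e+00  9.71980341e-04  8.01052171e-01] [-5.82421903e-02  6.41248070e-02  1.24197339e+00 -2.23393495e-05
  1.83695800e+00  7.11496637e-01]
```

Emit:
apply_moves:
  commands:
    - [0,0,0,-0.002,-0.001,-0.015,40]
    - [0,0,0,-0.002,-0.001,-0.027,40]
    - [0,0,0,-0.002,-0.001,-0.036,40]
    - [0,0,0,-0.002,-0.001,-0.041,24]
    - [0,0,0,-0.002,-0.001,-0.041,24]

```text
time: 9.55
tool_pos: [0.5347, 0.024, 0.2437]
ee_rot: [-3.141, 0.001, 0.807]
wrist_force: [-0.8, -0.2, 0.0]
width: 0.025
finger_force: 0.0
```

Emit:
apply_moves:
  commands:
    - [0,0,0.1,0.003,-0.0028,0,24]
    - [0,0,0.2,0.0062,-0.0052,0,24]
    - [0,0,0.3,0.0097,-0.0072,0,24]
    - [0,0,0.4,0.0134,-0.0089,0,24]
    - [0,0,0.5,0.0172,-0.0103,0,24]

```text
time: 10.05
tool_pos: [0.5526, 0.0136, 0.2456]
ee_rot: [3.14, -0.001, 1.311]
wrist_force: [0.5, 0.4, 0.1]
width: 0.0225
finger_force: 0.1
```

Emit:
apply_moves:
  commands:
    - [0,0,0.1,0.0039,-0.0009,0,24]
    - [0,0,0.2,0.008,-0.0015,0,24]
    - [0,0,0.3,0.012,-0.0016,0,24]
    - [0,0,0.4,0.016,-0.0013,0,24]
    - [0,0,0.5,0.02,-0.0007,0,24]

```text
time: 10.55
tool_pos: [0.5726, 0.0128, 0.2457]
ee_rot: [3.14, 0.001, 1.811]
wrist_force: [-0.4, 0.4, 0.3]
width: 0.0223
finger_force: 0.2
```

Run:
```python
from h import *
t=snapshot("top");s=snapshot("side");o=get_obs();print(o["tool_pos"],o["ee_rot"],o["width"],o["wrist_force"])
a=cv2.resize(t["pixels"][130:230,240:340],(400,400),interpolation=cv2.INTER_CUBIC)
b=cv2.resize(s["pixels"][120:220,280:380],(400,400),interpolation=cv2.INTER_CUBIC)
cv2.imwrite("pics/c5.png",np.hstack([a,b])[:,:,::-1])
```

```text
[0.57290968 0.01275939 0.24570095] [3.13926794e+00 9.01478756e-04 1.80651572e+00] 0.022586774563730105 [ 0.32177434 -0.19708195  0.29480943]
```

View pics/c5.png

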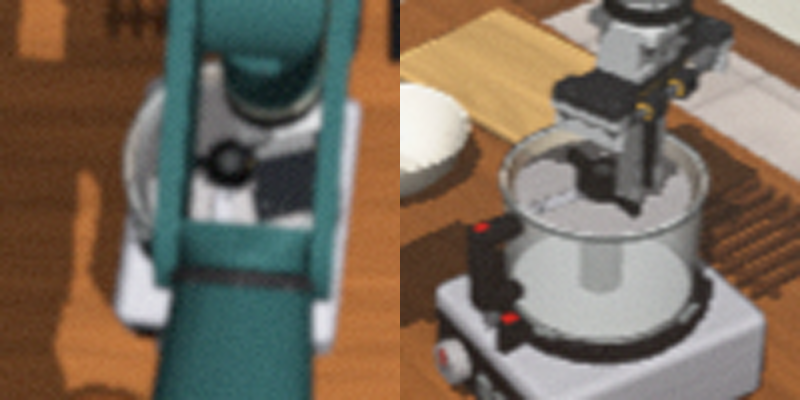

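Run:
```python
from h import *
np.set_printoptions(precision=4,suppress=True)
s=snapshot("side");cs=cam(s);A=np.array([.565,.053])
for z in(.25,.243):
    p=onz(cs,(337.5,172.5),z);d=p[:2]-A;print(z,p,np.linalg.norm(d),np.arctan2(d[1],d[0]))
for z in(.258,.251): print("hub exp px",proj(cs,(.565,.053,z)), "wing tip exp at -1.356", proj(cs,(.565+.054*np.cos(-1.356),.053+.054*np.sin(-1.356),z-.006)))
print([(d["pixel"],d["score"]) for d in place_of("side","disc_hub")])
```

```text
0.25 [ 0.5432 -0.0104  0.25  ] 0.06707542691741791 -1.9025089574472454
0.243 [ 0.5498 -0.0032  0.243 ] 0.058263206751321614 -1.834669046647105
hub exp px [330.4528 160.3319] wing tip exp at -1.356 [342.6426 167.1989]
hub exp px [330.4    161.9584] wing tip exp at -1.356 [342.5541 168.8286]
[([255.4, 218.2], 0.98), ([358.7, 257.3], 0.59)]
```

Emit:
apply_moves:
  commands:
    - [0,0,0,0,0,0.03,24]
    - [0,0,0,0,0,0.07,0]
    - [0,0,0,0,0.01,0.1,0]
    - [0,0,0,-0.004,0.025,0.12,0]
    - [0,0,0,-0.0079,0.0402,0.12,0]

```text
time: 11.25
tool_pos: [0.5648, 0.0535, 0.3686]
ee_rot: [3.134, 0.002, 1.805]
wrist_force: [0.0, 0.4, 0.5]
width: 0.0003
finger_force: 0.0
```

Run:
```python
from h import *
s=snapshot("side");t=snapshot("top");o=get_obs();print(o["tool_pos"],o["ee_rot"],o["width"],o["wrist_force"])
print([(d["pixel"],d["score"]) for d in place_of("side","disc_hub")])
c=s["pixels"][135:195,290:370]
cv2.imwrite("pics/c6.png",cv2.resize(c,(800,600),interpolation=cv2.INTER_CUBIC)[:,:,::-1])
```

```text
[0.56377894 0.05476718 0.36460184] [ 3.14066402e+00 -3.52378506e-04  1.80848917e+00] 0.00047933416072262985 [ 0.41615999 -0.2384111  -0.23166701]
[([355.7, 257.0], 0.75), ([254.5, 216.1], 0.61), ([329.1, 163.6], 0.59), ([431.4, 294.5], 0.44)]
```

View pics/c6.png

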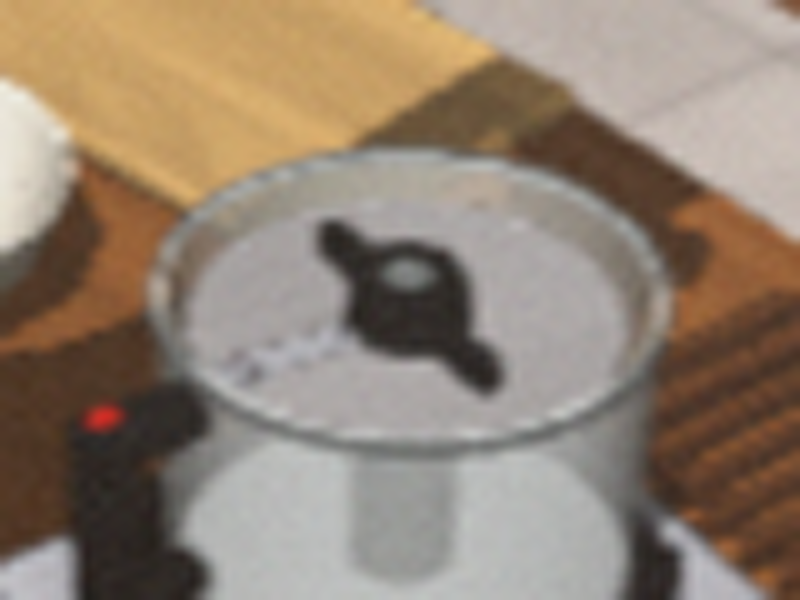

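Hub cap is now at side (330.8,162.3), 1.5 px lower than before, so it has dropped about 7 mm and meshed. Now I press it down.

Emit:
apply_moves:
  commands:
    - [0,0,0,0,0,-0.04,0]
    - [0,0,0,0,0,-0.075,0]
    - [0,0,0,0,0,-0.095,0]
    - [0,0,0,0,0,-0.105,0]
    - [0,0,0,0,0,-0.11,0]

```text
time: 11.9
tool_pos: [0.5633, 0.0527, 0.252]
ee_rot: [-3.138, -0.001, 1.806]
wrist_force: [-0.1, 0.4, -0.0]
width: 0.0006
finger_force: 0.0
```

Emit:
apply_moves:
  commands:
    - [0,0,0,0,0,-0.002,0]
    - [0,0,0,0,0,-0.004,0]
    - [0,0,0,0,0,-0.006,0]
    - [0,0,0,0,0,-0.006,0]
    - [0,0,0,0,0,-0.006,0]

```text
time: 12.4
tool_pos: [0.5649, 0.053, 0.2515]
ee_rot: [3.137, 0.001, 1.807]
wrist_force: [-1.8, -0.0, 5.1]
width: 0.0003
finger_force: 2.9
```

Emit:
apply_moves:
  commands:
    - [0,0,0,0,0,-0.001,0]
    - [0,0,0,0,0,-0.002,0]
    - [0,0,0,0,0,-0.003,0]
    - [0,0,0,0,0,-0.004,0]
    - [0,0,0,0,0,-0.004,0]

```text
time: 12.9
tool_pos: [0.565, 0.053, 0.2483]
ee_rot: [3.136, 0.002, 1.807]
wrist_force: [-2.9, 0.4, 8.0]
width: 0.0004
finger_force: 3.8
```

Emit:
apply_moves:
  commands:
    - [0,0,0,0,0,-0.001,0]
    - [0,0,0,0,0,-0.002,0]
    - [0,0,0,0,0,-0.003,0]
    - [0,0,0,0,0,-0.003,0]
    - [0,0,0,0,0,-0.003,0]

```text
time: 13.4
tool_pos: [0.5649, 0.0529, 0.2462]
ee_rot: [3.136, 0.002, 1.807]
wrist_force: [-3.5, -1.1, 10.2]
width: 0.0003
finger_force: 5.0
```

Emit:
apply_moves:
  commands:
    - [0,0,0,0,0,-0.001,0]
    - [0,0,0,0,0,-0.002,0]
    - [0,0,0,0,0,-0.004,0]
    - [0,0,0,0,0,-0.004,0]
    - [0,0,0,0,0,-0.004,0]

```text
time: 13.9
tool_pos: [0.5651, 0.0529, 0.2461]
ee_rot: [3.131, 0.003, 1.807]
wrist_force: [-6.6, -1.1, 19.1]
width: 0.0008
finger_force: 10.0
```

Emit:
apply_moves:
  commands:
    - [0,0,0,0,0,0.015,0]
    - [0,0,0,0,0,0.04,0]
    - [0,0,0,0,0,0.08,0]
    - [0,0,0,0,0,0.12,0]
    - [0,0,0,-0.02,0,0.15,0]

```text
time: 14.4
tool_pos: [0.5456, 0.0529, 0.3891]
ee_rot: [3.14, 0.0, 1.807]
wrist_force: [0.4, -0.4, -0.6]
width: 0.0007
finger_force: 0.0
```

Emit:
apply_moves:
  commands:
    - [0,0,0,-0.04,0,0,0]
    - [0,0,0,-0.08,0,0,0]
    - [0,0,0,-0.12,0,0,0]
    - [0,0,0,-0.16,0,0,0]
    - [0,0,0,-0.2,0,0,0]

```text
time: 14.9
tool_pos: [0.3428, 0.0531, 0.388]
ee_rot: [3.14, 0.0, 1.807]
wrist_force: [-0.0, -0.3, 0.8]
width: 0.0009
finger_force: 0.0
```

Run:
```python
from h import *
s=snapshot("side");t=snapshot("top");cs=cam(s)
for z in(.251,.246): print(proj(cs,(.565,.053,z)))
c=cv2.resize(s["pixels"][135:195,290:370],(533,400),interpolation=cv2.INTER_CUBIC)
d=cv2.resize(t["pixels"][135:235,270:335],(260,400),interpolation=cv2.INTER_CUBIC)
cv2.imwrite("pics/c7.png",np.hstack([c,d])[:,:,::-1])
```

```text
[330.39997899 161.95835644]
[330.36242581 163.11449148]
```

View pics/c7.png

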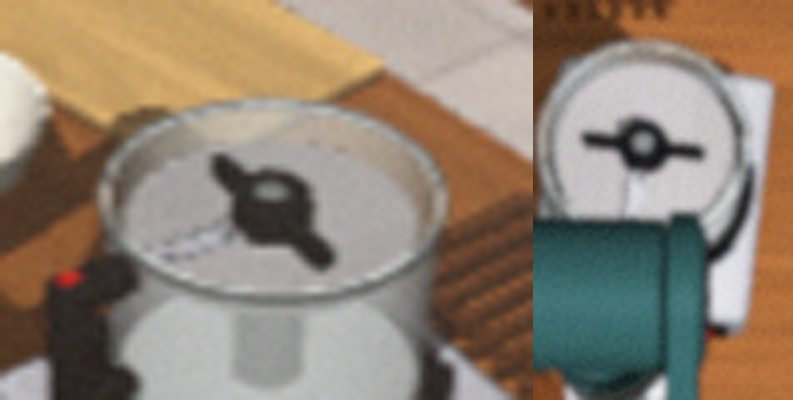

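The hub is now at side (330.5,163.4), which matches fully home at 246 mm, and the handle is still in its locked place.

```bash
python3 -c "
from bench import *
print(close_job())"
```

```text
the job is handed in; nothing more can be done
None
```

The job is handed in at about 15 s of the 58 s allowed: the bowl is turned to its locked stop, and the slicing disc is meshed and pressed fully home (hub at 246 mm); I did not touch the lid, fruit bowl, mug or jar.

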